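Pour the ferrules into the parts tub and cover it

TASK

Pick up the steel pouring scoop and tip all six ferrules out of it over its chute into the blue tub, stand the empty scoop upright on the bench, then set the black cover on the tub so that it sits level and fully seated in the rim. Keep the tub standing where it is, give or take a few centimetres, and leave the hex keys, the glue tube and the club head alone.

Things in the scene. Friction and masses are not known exactly. Their poses are not given: they have to be found in the camera images.
- scoop: folded sheet-steel pouring scoop: square pan 52 mm long (x) and 50 mm wide (y), flat upright side and back walls 50 mm tall and 2 mm thick, floor 3 mm; 0.16 kg plus 0.06 kg of contents. Origin: centre of the pan's underside; z up. Instead of a front wall an open chute, 50 mm wide and 50 mm long, rises at 30 degrees towards -x: pieces leave over its end. Starts upright on the bench
- scoop_lip (a point): middle of the chute's free end, over which the pieces leave: 69 mm towards -x from the scoop's origin and 28 mm above its underside
- tub: open round blue plastic parts tub, loose on the bench (0.45 kg): outer diameter 99 mm at the rim, inner diameter 89 mm at the wall and 92 mm at the very rim, 62 mm tall, floor 4 mm thick. Origin: centre of its underside; z up
- tub_rim (a point): centre of the tub's mouth, 62 mm above its underside
- cover: loose black plastic cover of the tub, lying right way up on the bench (0.09 kg). Origin: centre of its underside; z up. From below: bevelled plug 82 mm in diameter, 9 mm deep, loose fit in the tub's mouth; flange 104 mm in diameter, z 9 to 15 mm, that rests on the rim; round knob 26 mm in diameter, z 15 to 46 mm. Seated, its origin is 53 mm above the tub's, on the same axis
- ferrule_1: black plastic club ferrule, a solid slightly tapered cylinder 14 mm in diameter and 22 mm long, 10 g; starts standing in the scoop. Origin: centre of its wide end; z along it
- ferrule_2: red plastic club ferrule, a solid slightly tapered cylinder 14 mm in diameter and 22 mm long, 10 g; starts standing in the scoop. Origin: centre of its wide end; z along it
- ferrule_3: black plastic club ferrule, a solid slightly tapered cylinder 14 mm in diameter and 22 mm long, 10 g; starts standing in the scoop. Origin: centre of its wide end; z along it
- ferrule_4: red plastic club ferrule, a solid slightly tapered cylinder 14 mm in diameter and 22 mm long, 10 g; starts standing in the scoop. Origin: centre of its wide end; z along it
- ferrule_5: black plastic club ferrule, a solid slightly tapered cylinder 14 mm in diameter and 22 mm long, 10 g; starts standing in the scoop. Origin: centre of its wide end; z along it
- ferrule_6: red plastic club ferrule, a solid slightly tapered cylinder 14 mm in diameter and 22 mm long, 10 g; starts standing in the scoop. Origin: centre of its wide end; z along it
- hex_keys: red folding hex key set, 31x86x22 mm, lying on the bench; a bystander, leave it alone. Origin: centre of its underside
- glue_tube: yellow glue tube, 34x112x20 mm, lying on the bench; a bystander, leave it alone. Origin: centre of its underside
- iron_head: pale grey club head, 79x88x11 mm, lying flat on the bench; a bystander, leave it alone. Origin: centre of its underside
Things that resemble listed ones, but are neither listed nor needed, are in the scene too. There is more than one size of the tub; the one meant has the size given above.

How it is judged:
On the way, in this order (a step that is already met when the one before it is completed fails the run):
1. the scoop is tipped with the end of its chute over the tub (angle between scoop's own z axis and vertical above 0.7 rad and horizontal distance between scoop_lip and tub below 0.06 m and height (world z) of scoop_lip above 0.02 m), for 0.05 s.
2. all six ferrules lie in the upright tub (horizontal distance between each of ferrule_1, ferrule_2, ferrule_3, ferrule_4, ferrule_5, ferrule_6 and tub below 0.046 m and z of ferrule_1 in the frame of tub between -0.002 and 0.05 m and z of ferrule_2 in the frame of tub between -0.002 and 0.05 m and z of ferrule_3 in the frame of tub between -0.002 and 0.05 m and z of ferrule_4 in the frame of tub between -0.002 and 0.05 m and z of ferrule_5 in the frame of tub between -0.002 and 0.05 m and z of ferrule_6 in the frame of tub between -0.002 and 0.05 m and angle between tub's own z axis and vertical below 0.05 rad and height (world z) of tub between -0.006 and 0.006 m), for 0.2 s.
At the end, for the whole second after the job is handed in: All six ferrules lie in the tub below its rim; the tub stands upright on the bench (0.05 rad); the cover is seated on it (axis within 6 mm, height within 2.5 mm, tilt under 0.04 rad); the scoop stands upright on the bench (0.08 rad); scoop, cover and tub are at rest (all of step 2 and horizontal distance between cover and tub below 0.006 m and z of cover in the frame of tub between 0.0505 and 0.0555 m and angle between cover's own z axis and vertical below 0.04 rad and angle between scoop's own z axis and vertical below 0.08 rad and height (world z) of scoop between -0.006 and 0.006 m and linear speed of each of scoop, cover, tub below 0.02 m/s); the robot touches nothing.
It fails at once if a bystander (hex keys, glue tube or club head) is moved more than 25 mm (distance of any of hex_keys, glue_tube, iron_head from where it was at the start of the episode above 0.025 m).
It fails at once if the tub is shoved more than 60 mm or tipped over (more than 0.5 rad) (distance of tub from where it was at the start of the episode above 0.06 m or angle between tub's own z axis and vertical above 0.5 rad).
It also fails if it takes over 64 s, if anything falls off the work surface, if the arm or the gripper's body presses on something with over 40 N, if the wrist force passes 120 N, or if a joint passes its speed limit or range.

ROBOT

A 7-joint arm with a two-finger parallel gripper is mounted at the origin on a cart in front of the work surface, level with it; the furniture and walls round the work are solid. World frame = base frame: x ahead of the robot, y to its left, z up, the work surface at z = 0. Lengths are in m, angles in rad, forces in N, time in s.
With the tool pointing down it reaches from about 0.35 to 0.9 m from the base axis. Payload 19.9 kg.
Tool frame: the origin (TCP) lies at the very end of the fingers, on their centre line; the grasp point (between the pads) lies 19 mm behind it; z points along the fingers, y is the line along which they close (so a half turn about z gives the same grasp; the last joint's range is limited). The gripper opens to 94 mm and grips with 3 to 60 N. Pads are 16 mm wide; open, the fingers measure 119 mm over their backs; the gripper's body (75 mm by 177 mm) begins 78 mm behind the grasp point.
Start: joints at [1.073, 0.417, -0.01, 1.614, 0.005, 1.111, -0.053], TCP at [0.276, -0.561, 0.205] pointing down, gripper open.
Joint ranges: [-2.81, 2.81], [-0.39, 2.02], [-1.27, 1.25], [0.06, 2.57], [-1.19, 4.33], [0.19, 2], [-2.82, 2.82]. Speed limits (rad/s): [1.89, 1.89, 2.39, 2.39, 3.01, 3.01, 3.01].

INTERFACE

Orientations are given as a unit quaternion [x, y, z, w].
In Python, from bench import sense, snapshot, job_done, boxes_of, regions_of gives the robot as it stands.
- The arm moves only by the shell command python3 -m inch 'ROWS' [OPENING] [FORCE]. ROWS is JSON, a list of rows, each a list of 6 numbers: the shift along the tool's x, y, z in units of 30 mm (1.0 is 30 mm), then the turn, a rotation vector about the tool's x, y, z in units of 90 degrees (1.0 is 90 degrees). In form: [[tx, ty, tz, wx, wy, wz], ...]. A call has exactly 8 rows; each row shifts and turns the commanded pose from where the row before left it, along the tool's axes as they then stand; what a row does not reach is not made up. A row lasts 1/10 s, in which the tool goes at most 50 mm and 8.59 degrees, less where a joint would pass 70% of its speed; a pose out of reach is approached as far as the arm can. A call with a number of a shift or a turn outside -1 to 1 is refused whole. A call with a gripper value outside its range is refused whole. OPENING is the closure, from -1 (fully open) to 1 (shut), set as the call begins (- or left out, the last holds). The fingers move at their own pace and stop on an object; FORCE is the grip in N (left out, the last holds). Time passes only in rows, so rows that do not move let the fingers close, or fill a call up. It gives the time, the measured TCP pose, the force, the opening and the grip force at its end, in the units of the state.
- sense(): the state, without advancing time (a new reading comes with each control period).
- snapshot(name): name is "side" or "top"; returns a dict with "pixels" (420x560x3 uint8, red, green, blue), "fx", "fy", "cx", "cy" (pixels), "k1" (the pictures are not rectified: a ray, as slopes to the right and down, at radius r is drawn at 1 + k1 r^2 times it, then the intrinsics apply), "camera_from_world" (4x4, takes a point from world to camera coordinates). Camera axes: x right, y down, z forward; pixel columns grow to the right and rows downward; lengths in m; the calibration is good to about 2 mm. A picture is of the moment at which its call begins. There is no depth.
- job_done(): hands the job in; it is judged then, once.
Trained networks look in a picture, given as the dict that the camera call returned (one of the last four; its "shot" number tells which), for a name from the list of things; names that differ only in an ending like _2 or _b are one class to them, and where a whole thing is asked for, a point or a joint stands for the part that bears it (a point fixed in the world has none). Each returns a list of dicts, best first, with "p" (0 to 1); they miss things now and then, are a little off and sometimes report something else, mostly with a low value. They report only what shows in the picture. A call takes as long as a camera call. They do not tell look-alikes from the thing itself.
- boxes_of(picture, query): "bbox" ([left, top, width, height] in pixels, round what is visible of it).
- regions_of(picture, query): "region" (420x560 bool, what is visible of it) and "bbox" ([left, top, width, height] in pixels, round what is visible of it).
The state is a dict: "t": time; "joints": joint angles; "joint_velocities": joint speeds; "tau": joint torques, N m; "ee_pos": TCP position; "orientation": TCP orientation; "wrist_force": force on the tool from outside, world axes, zero at the start; "torque": the same for the moment, N m; "gripper_width": opening from 0.0 (shut) to 1.0 (fully open); "gripper_force": force on a finger pad.
Only numpy, scipy, OpenCV 4.12 (cv2) and the standard library are available. Lean on these libraries where they do the work, as an engineer would, in place of code of your own. Each camera call takes 0.05 s, during which the arm holds its last target. There are 200 camera calls.

## Working session

There is one attempt and no reset: what is moved stays moved. The work goes in short steps, Python scripts to look and compute and a shell command to move; the robot and the scene stay as the last step left them, time stands still between calls to the robot, and variables do not carry over. Pictures are saved under pics/ and viewed, at most 13 in all, crops included, and the job is handed in when it is done.

```bash
mkdir -p pics; ls; cat > h.py <<'E'
import numpy as np, cv2
from bench import sense, snapshot, job_done, boxes_of, regions_of
def ray(s,u,v):
    xd,yd=(u-s["cx"])/s["fx"],(v-s["cy"])/s["fy"]; x,y=xd,yd
    for _ in range(20):
        f=1+s["k1"]*(x*x+y*y); x,y=xd/f,yd/f
    T=np.array(s["camera_from_world"]); R=T[:3,:3]; o=-R.T@T[:3,3]
    return o,R.T@np.array([x,y,1.])
def atz(s,u,v,z):
    o,d=ray(s,u,v); return o+d*(z-o[2])/d[2]
def proj(s,p):
    T=np.array(s["camera_from_world"]); c=T[:3,:3]@np.array(p)+T[:3,3]; x,y=c[:2]/c[2]
    f=1+s["k1"]*(x*x+y*y); return np.array([s["fx"]*x*f+s["cx"],s["fy"]*y*f+s["cy"]])
def save(s,n): cv2.imwrite("pics/"+n+".png",s["pixels"][:,:,::-1])
E
python3 - <<'E'
from h import *
st=sense(); print(st["t"],st["ee_pos"],st["orientation"],st["wrist_force"])
a=snapshot("top");b=snapshot("side")
cv2.imwrite("pics/both.png",cv2.resize(np.vstack([a["pixels"],b["pixels"]])[:,:,::-1],None,fx=.7,fy=.7)); save(a,"top0"); save(b,"side0")
for s in (a,b):
    T=np.array(s["camera_from_world"]); print("cam",-T[:3,:3].T@T[:3,3], s["fx"])
    for q in ["scoop","tub","cover","ferrule_1","hex_keys","glue_tube","iron_head"]:
        print(q,[(np.round(d["bbox"]).tolist(),round(d["p"],2)) for d in boxes_of(s,q)][:5])
print(sense()["t"])
E
```

```text
pics
0.0 [ 0.27547761 -0.56058359  0.20483233] [ 9.74029235e-01  2.26421448e-01 -1.81718565e-04 -5.86094811e-04] [-0.43573926 -0.09919378 -0.00354614]
cam [0.41276789 0.26843543 1.07051771] 479.6525760729133
scoop [([328.0, 228.0, 26.0, 45.0], 0.78)]
tub [([210.0, 229.0, 46.0, 44.0], 0.96), ([127.0, 197.0, 36.0, 34.0], 0.74)]
cover [([255.0, 173.0, 46.0, 47.0], 0.68)]
ferrule_1 []
hex_keys [([327.0, 142.0, 40.0, 30.0], 0.92)]
glue_tube [([392.0, 228.0, 49.0, 21.0], 0.86)]
iron_head [([195.0, 158.0, 44.0, 32.0], 0.72)]
cam [0.07000964 1.14529996 0.49918927] 524.8308143045081
scoop [([304.0, 193.0, 53.0, 30.0], 0.82)]
tub [([261.0, 230.0, 57.0, 52.0], 0.71), ([235.0, 276.0, 32.0, 43.0], 0.65)]
cover [([231.0, 211.0, 46.0, 30.0], 0.76), ([306.0, 194.0, 52.0, 31.0], 0.21)]
ferrule_1 []
hex_keys [([242.0, 183.0, 20.0, 28.0], 0.63)]
glue_tube [([332.0, 186.0, 27.0, 9.0], 0.69)]
iron_head []
0.8
```

View pics/top0.png

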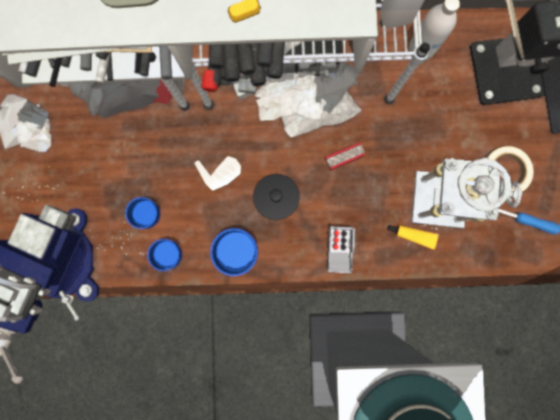

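View pics/side0.png

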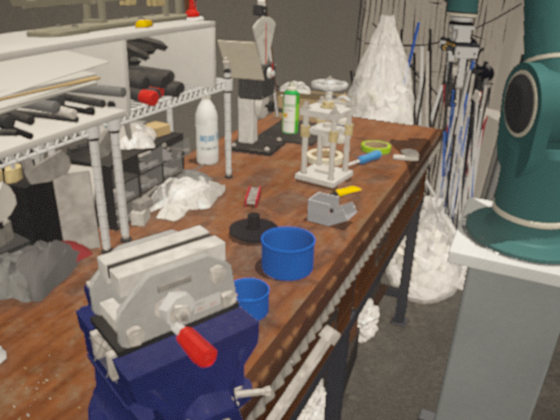

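The top picture shows the scoop at (341,249), with its chute towards the robot. The black cover is at (276,196). Possible tubs: large blue (234,251), small blue (142,212) and small blue (165,255). Only the first looks about 99 mm across. The scoop and cover have one candidate each. I'll check this in a close crop.

```bash
python3 - <<'E'
from h import *
a=snapshot("top");b=snapshot("side")
np.set_printoptions(precision=4,suppress=True)
def ctr(r): 
    ys,xs=np.nonzero(r); return xs.mean(),ys.mean()
for d in regions_of(a,"tub")[:3]:
    x,y,w,h=d["bbox"]; print("tub",atz(a,x+w/2,y+h/2,.062),atz(a,x+w,y,.062)-atz(a,x,y+h,.062), atz(a,*ctr(d["region"]),.062))
d=regions_of(a,"cover")[0]; x,y,w,h=d["bbox"]; print("cover",atz(a,x+w/2,y+h/2,.015),atz(a,x+w,y,.015)-atz(a,x,y+h,.015),d["bbox"])
d=regions_of(a,"scoop")[0]; m=d["region"].astype(np.uint8); print("scoop",cv2.minAreaRect(np.argwhere(m)[:,::-1].astype(np.float32)))
c=a["pixels"][220:280,300:380,::-1]; c2=a["pixels"][220:280,200:280,::-1]
cs=b["pixels"][180:300,220:380,::-1]
cv2.imwrite("pics/crop.png",np.vstack([cv2.resize(np.hstack([c2,c]),None,fx=5,fy=5,interpolation=cv2.INTER_CUBIC)]))
cv2.imwrite("pics/cs.png",cv2.resize(cs,None,fx=5,fy=5,interpolation=cv2.INTER_CUBIC))
E
```

```text
tub [0.4181 0.3747 0.062 ] [ 0.0888 -0.1039  0.    ] [0.4144 0.3732 0.062 ]
tub [0.5016 0.5658 0.062 ] [ 0.0686 -0.0691  0.    ] [0.5019 0.5642 0.062 ]
tub [0.4142 0.5119 0.062 ] [ 0.0686 -0.0757  0.    ] [0.413  0.5187 0.062 ]
cover [0.5339 0.2808 0.015 ] [ 0.0961 -0.1048  0.    ] [252.8, 174.3, 46.0, 44.6]Traceback (most recent call last):
  File "<stdin>", line 9, in <module>
IndexError: list index out of range
```

```bash
python3 - <<'E'
from h import *
a=snapshot("top");b=snapshot("side")
np.set_printoptions(precision=4,suppress=True)
p=a["pixels"].astype(int); r,g,bl=p[...,0],p[...,1],p[...,2]
def blob(m,x0,x1,y0,y1):
    k=np.zeros(m.shape,np.uint8); k[y0:y1,x0:x1]=m[y0:y1,x0:x1]
    n,l,s,c=cv2.connectedComponentsWithStats(k); i=1+np.argmax(s[1:,4]); return (l==i).astype(np.uint8),s[i]
m,s=blob((bl>r+50),200,265,220,280); print(s)
h=cv2.convexHull(np.argwhere(m)[:,::-1].astype(np.float32)); e=cv2.fitEllipse(h); print("tub",e,atz(a,*e[0],.062))
m,s=blob((p.max(2)<75),245,310,165,225); print(s)
h=cv2.convexHull(np.argwhere(m)[:,::-1].astype(np.float32)); e=cv2.fitEllipse(h); print("cover",e,atz(a,*e[0],.015))
cv2.imwrite("pics/crop.png",cv2.resize(np.hstack([p[220:280,200:280,::-1],p[220:280,300:380,::-1]]).astype(np.uint8),None,fx=5,fy=5,interpolation=cv2.INTER_CUBIC))
E
```

```text
[ 211  228   47   48 1780]
tub ((233.56768798828125, 251.58352661132812), (47.11159896850586, 47.75862503051758), 19.342164993286133) [0.4153 0.3723 0.062 ]
[ 254  174   45   44 1443]
cover ((275.7289733886719, 195.65097045898438), (42.87794876098633, 45.01512908935547), 68.20780181884766) [0.536  0.2809 0.015 ]
```

View pics/crop.png

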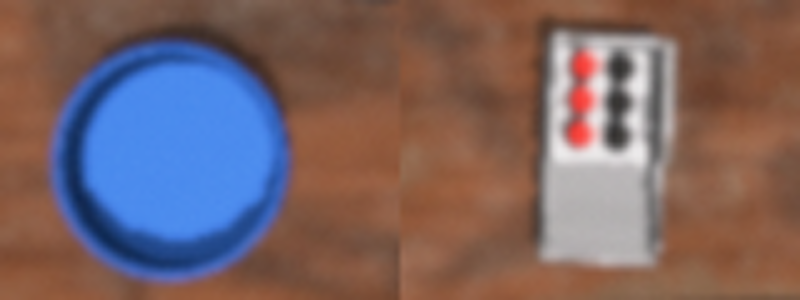

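The crop confirms the choice: the tub's rim is 47 px (99 mm) across. The scoop's six ferrules are at (335–345, 232–248) and its chute end is near (320–351, 273).

```bash
cat >> h.py <<'E'
from scipy.spatial.transform import Rotation as Ro
def plan(goal,R=None,st=None):
    """units in tool axes for going to goal; R goal matrix -> rotvec units after shift (tool frame)"""
    st=st or sense(); R0=Ro.from_quat(st["orientation"])
    t=R0.inv().apply(np.array(goal)-st["ee_pos"])/.03
    w=(R0.inv()*Ro.from_matrix(R)).as_rotvec()/(np.pi/2) if R is not None else np.zeros(3)
    return np.round(t,2),np.round(w,3)
def down(yaw): # tool x at yaw, z down
    c,s=np.cos(yaw),np.sin(yaw); return np.array([[c,s,0],[s,-c,0],[0,0,-1.]])
E
cat > scoop.py <<'E'
from h import *
from scipy.optimize import least_squares
np.set_printoptions(precision=4,suppress=True)
a=snapshot("top")
px=lambda X,Y:((X-400)/5+300-.4,Y/5+220-.4)
obs=[px(548,26),px(678,36),px(539,264),px(659,268)]
mod=np.array([[.026,.025,.05],[.026,-.025,.05],[-.069,.025,.028],[-.069,-.025,.028]])
def W(q): c,s=np.cos(q[2]),np.sin(q[2]); return mod@np.array([[c,s,0],[-s,c,0],[0,0,1]])+[q[0],q[1],0]
f=lambda q:np.concatenate([proj(a,w)-o for w,o in zip(W(q),obs)])
s=least_squares(f,[.42,.14,0]); print(s.x,s.fun)
th=s.x[2]; print("tool yaw options for y axis along scoop y: tool x angle",th,th+np.pi)
g=s.x[:2]-.006*np.array([np.cos(th),np.sin(th)])
print(g)
for T in (th,th+np.pi): print(plan([g[0],g[1],.15],down(T)))
E
python3 scoop.py
```

```text
[ 0.4343  0.1431 -0.077 ] [ 1.2663  1.7307 -1.2368  0.7986  0.4014 -1.4036 -0.4308 -1.1378]
tool yaw options for y axis along scoop y: tool x angle -0.07700410786065127 3.064588545729142
[0.4283 0.1436]
(array([ 14.92, -18.83,   1.85]), array([-0.  ,  0.  ,  0.34]))
(array([ 14.92, -18.83,   1.85]), array([-0.  , -0.  , -1.66]))
```

```bash
python3 -c "
from h import *; s=sense(); print(list(s['joints']),list(s['ee_pos']),list(s['orientation']))"; python3 -m inch '[[0.79,-1,0.1,0,0,0],[0.79,-1,0.1,0,0,0],[0.79,-1,0.1,0,0,0],[0.79,-1,0.1,0,0,0],[0.79,-1,0.1,0,0,0],[0.79,-1,0.1,0,0,0],[0.79,-1,0.1,0,0,0],[0.79,-1,0.1,0,0,0]]' -1 30; python3 -c "
from h import *; s=sense(); print(list(s['joints']),list(s['ee_pos']),list(s['orientation']))"
```

```text
[np.float64(1.0724887165912933), np.float64(0.41740423520399583), np.float64(-0.01033137833419332), np.float64(1.6135969808409945), np.float64(0.004735912390027253), np.float64(1.1106847269545834), np.float64(-0.053007201716041015)] [np.float64(0.2756813106953306), np.float64(-0.5608980487606262), np.float64(0.2054235835305951)] [np.float64(0.9740244647191136), np.float64(0.2264427966932509), np.float64(-3.606072301822204e-05), np.float64(-2.5573569671893883e-05)]
t: 2.0
ee_pos: [0.3401, -0.2604, 0.1815]
orientation: [0.974, 0.226, 0.0, 0.0]
wrist_force: [1.0, 0.4, 0.2]
gripper_width: 1.003
gripper_force: 0.0
[np.float64(0.7510927067320115), np.float64(0.095717208562748), np.float64(-0.1787975138489127), np.float64(2.0971922945496133), np.float64(0.021124410895698525), np.float64(0.9498727801768889), np.float64(-0.5532486364149359)] [np.float64(0.3400767304505832), np.float64(-0.26044215234426427), np.float64(0.18149546506725572)] [np.float64(0.9740372439915391), np.float64(0.22638770311801296), np.float64(8.47304508480478e-05), np.float64(0.0002191234079606864)]
```

```bash
cat > kin.py <<'E'
from h import *
import itertools,json
from scipy.optimize import least_squares
def rz(a): return Ro.from_euler('z',a)
def ry(a): return Ro.from_euler('y',a)
R0=np.array([[0,-1,0],[1,0,0],[0,0,1.]])
def fk(q,sg,L):
    h,L1,L2,T,x=L
    A=rz(-q[0])*ry(q[1]); p=np.array([0,0,h])+A.apply([0,0,L1])
    A=A*rz(sg[0]*q[2])*ry(q[3]); p=p+A.apply([0,0,L2]); A=A*rz(sg[1]*q[4])*ry(q[5]); p=p+A.apply([x,0,T])
    return p,(A*rz(sg[2]*q[6])*Ro.from_matrix(R0))
D=[([1.07249,.4174,-.01033,1.6136,.004736,1.11068,-.053],[.27568,-.5609,.20542],[.97402,.22644,0,0]),
([.75109,.09572,-.1788,2.09719,.02112,.94987,-.55325],[.34008,-.26044,.1815],[.97404,.22639,0,0])]
if __name__=="__main__":
  np.set_printoptions(precision=4,suppress=True)
  for sg in itertools.product((1,-1),repeat=3):
    def f(L):
        o=[]
        for q,p,r in D:
            P,R=fk(q,sg,L); o+=list(P-p)+list((R.inv()*Ro.from_quat(r)).as_rotvec())
        return np.array(o)
    s=least_squares(f,[.3,.4,.4,.2,0]); print(sg,s.cost,s.x,s.fun[3:6],s.fun[9:])
E
python3 kin.py
```

```text
(1, 1, 1) 0.2682951470570913 [461.5222   1.1914   0.8766 462.0167   0.6144] [-0.0001 -0.0001  0.0829] [ 0.0005 -0.0001  0.7259]
(1, 1, -1) 0.07404463375037566 [461.5222   1.1914   0.8766 462.0167   0.6144] [-0.0001 -0.0001 -0.0231] [ 0.0003 -0.0003 -0.3806]
(1, -1, 1) 0.2871449408481909 [-3.0394  0.5497  0.4818 -2.956   0.03  ] [-0.0002  0.0084  0.0871] [-0.0062  0.0344  0.7504]
(1, -1, -1) 0.06528369013002333 [-3.0394  0.5497  0.4818 -2.956   0.03  ] [ 0.0003  0.0084 -0.0189] [ 0.0126  0.032  -0.356 ]
(-1, 1, 1) 0.5912818152721829 [-1.1007  0.5069  0.4728 -1.053   0.0049] [-0.0001 -0.0084  0.1018] [ 0.0005 -0.0359  1.0818]
(-1, 1, -1) 0.0011844285870080923 [-1.1007  0.5069  0.4728 -1.053   0.0049] [-0.0005 -0.0084 -0.0042] [-0.0176 -0.0293 -0.0246]
(-1, -1, 1) 0.61800380159906 [173.6578   0.7479   0.6165 173.8623   0.2205] [-0.0001  0.0001  0.106 ] [0.0005 0.0002 1.1065]
(-1, -1, -1) 0.00021605310033800875 [173.6578   0.7479   0.6165 173.8623   0.2205] [-0.0001  0.0001  0.    ] [ 0.0005 -0.0001 -0.    ]
```

```bash
python3 -m inch '[[0.79,-1,0,0,0,0],[0.79,-1,0,0,0,0],[0.79,-1,0,0,0,0],[0.79,-1,0,0,0,0],[0.79,-1,0,0,0.08,0],[0.79,-1,0,0,0.08,0],[0.79,-1,0,0,0.08,0],[0.7,-1,-0.3,0,0.08,0]]'; python3 - <<'E'
from kin import *
s=sense(); D.append((s["joints"],s["ee_pos"],s["orientation"])); print([list(map(float,np.round(v,5))) for v in D[-1]])
np.set_printoptions(precision=4,suppress=True)
sg=(-1,-1,-1)
def f(L):
    o=[]
    for q,p,r in D:
        P,R=fk(q,sg,L); o+=list(P-p)+list((R.inv()*Ro.from_quat(r)).as_rotvec())
    return np.array(o)
z=least_squares(f,[.3,.4,.4,.2,0]); print(z.cost,z.x,z.fun)
E
```

```text
t: 2.8
ee_pos: [0.3968, 0.0343, 0.2065]
orientation: [0.943, 0.219, 0.244, -0.056]
wrist_force: [1.4, 1.5, 0.2]
gripper_width: 1.002
gripper_force: 0.0
[[0.43247, -0.25504, -0.34448, 2.44631, -0.6427, 0.58054, -0.55386], [0.39682, 0.03432, 0.20653], [0.94303, 0.21878, 0.24423, -0.05649]]
0.0010162386762955868 [ 0.2542  0.4804  0.4408  0.2946 -0.0309] [ 0.0252  0.0182 -0.0024 -0.0001  0.0001  0.      0.0234  0.0218  0.
  0.0005 -0.0001 -0.     -0.0031  0.005   0.0024 -0.     -0.     -0.    ]
```

```bash
cat > kin.py <<'E'
from h import *
from scipy.optimize import least_squares
def rz(a): return Ro.from_euler('z',a)
def ry(a): return Ro.from_euler('y',a)
R0=np.array([[0,-1,0],[1,0,0],[0,0,1.]])
def fk(q,L):
    A=rz(-q[0]); p=A.apply(L[:3]); A=A*ry(q[1]); p=p+A.apply(L[3:6])
    A=A*rz(-q[2])*ry(q[3]); p=p+A.apply(L[6:9]); A=A*rz(-q[4])*ry(q[5]); p=p+A.apply(L[9:12])
    return p,(A*rz(-q[6])*Ro.from_matrix(R0))
D=[([1.07249,.4174,-.01033,1.6136,.004736,1.11068,-.053],[.27568,-.5609,.20542],[.97402,.22644,0,0]),
([.75109,.09572,-.1788,2.09719,.02112,.94987,-.55325],[.34008,-.26044,.1815],[.97404,.22639,0,0]),
([0.43247, -0.25504, -0.34448, 2.44631, -0.6427, 0.58054, -0.55386], [0.39682, 0.03432, 0.20653], [0.94303, 0.21878, 0.24423, -0.05649])]
I0=np.array([0,0,.3,0,0,.45,0,0,.45,0,0,.25])
def fit(reg=.003):
    f=lambda L:np.concatenate([fk(q,L)[0]-p for q,p,_ in D]+[reg*(L-I0)*np.array([1,1,.3,1,1,.3]*2)])
    return least_squares(f,I0)
E
python3 - <<'E'
from kin import *
np.set_printoptions(precision=4,suppress=True)
for reg in (.01,.001):
    z=fit(reg); print(z.x.reshape(4,3)); print(z.fun[:9].reshape(-1,3))
E
```

```text
[[-0.0014 -0.0105  0.2919]
 [ 0.0023 -0.0105  0.4983]
 [-0.0007 -0.0106  0.4728]
 [ 0.0021  0.0008  0.3317]]
[[-0.  0. -0.]
 [ 0.  0.  0.]
 [ 0. -0. -0.]]
[[-0.0014 -0.0105  0.2917]
 [ 0.0022 -0.0105  0.4983]
 [-0.0007 -0.0106  0.4728]
 [ 0.0022  0.0009  0.3316]]
[[-0.  0. -0.]
 [ 0.  0.  0.]
 [ 0. -0. -0.]]
```

```bash
cat >> kin.py <<'E'
LO=np.array([-2.81,-.39,-1.27,.06,-1.19,.19,-2.82]);HI=np.array([2.81,2.02,1.25,2.57,4.33,2,2.82])
LL=fit().x
def ik(p,R,q0):
    R=Ro.from_matrix(R)
    def f(q):
        P,A=fk(q,LL); return np.concatenate([(P-p)*5,(A.inv()*R).as_rotvec(),1e-3*(q-q0)])
    z=least_squares(f,np.clip(q0,LO+.03,HI-.03),bounds=(LO+.02,HI-.02),max_nfev=60); return z.x,np.abs(z.fun[:6]).max()
TCPs=np.array([-.006,0,.012]);LIP=np.array([-.069,0,.028])
def pour(lip,al,th,sgn):
    """lip position, chute azimuth al, tilt th, sgn=+1 tool x along scoop +x. returns TCP,R"""
    A=Ro.from_euler('z',al+np.pi)*Ro.from_euler('y',-th)
    p=lip+A.apply(TCPs-LIP)
    T=np.array([[sgn,0,0],[0,-sgn,0],[0,0,-1.]])
    return p,A.as_matrix()@T
E
python3 - <<'E'
from kin import *
np.set_printoptions(precision=2,suppress=True)
tub=np.array([.4153,.3723]); rng=np.random.default_rng(0)
seeds=[D[2][0]]+[rng.uniform(LO,HI) for _ in range(6)]
for sgn in (1,-1):
  for deg in range(0,360,30):
    al=np.radians(deg); d=np.array([np.cos(al),np.sin(al)]); out=[]
    for th in (60,80,100):
        best=(9,None)
        for s in seeds:
            p,R=pour(np.r_[tub-.015*d,.09],al,np.radians(th),sgn); q,e=ik(p,R,np.array(s))
            if e<best[0]: best=(e,q)
            if e<.02: break
        out.append((th,round(float(best[0]),2)))
    print(sgn,deg,out,best[1] if best[0]<.02 else "")
E
```

```text
1 0 [(60, 0.0), (80, 0.0), (100, 0.12)] 
1 30 [(60, 0.0), (80, 0.26), (100, 0.5)] 
1 60 [(60, 0.0), (80, 0.19), (100, 0.42)] 
1 90 [(60, 0.0), (80, 0.0), (100, 0.04)] 
1 120 [(60, 0.0), (80, 0.0), (100, 0.0)] [-1.6   1.23  0.56  1.5   0.71  1.76  2.27]
1 150 [(60, 0.0), (80, 0.0), (100, 0.0)] [-1.77  1.12  0.51  1.88  1.05  1.43  1.96]
1 180 [(60, 0.0), (80, 0.0), (100, 0.0)] [-1.72  1.05  0.36  2.23  1.62  1.44  1.45]
1 210 [(60, 0.0), (80, 0.0), (100, 0.01)] [ 0.05  1.59 -0.95  2.42  3.67  1.98  2.8 ]
1 240 [(60, 0.0), (80, 0.0), (100, 0.0)] [-0.3   1.04 -0.18  2.42  3.85  1.89  1.9 ]
1 270 [(60, 0.0), (80, 0.0), (100, 0.0)] [ 0.73  1.51 -1.05  2.11 -1.11  0.66  1.36]
1 300 [(60, 0.0), (80, 0.0), (100, 0.0)] [ 0.27  1.19 -0.66  1.76 -0.96  1.37  1.03]
1 330 [(60, 0.0), (80, 0.0), (100, 0.0)] [ 0.13  1.35 -0.8   1.37 -0.56  1.72  0.66]
-1 0 [(60, 0.0), (80, 0.0), (100, 0.12)] 
-1 30 [(60, 0.0), (80, 0.26), (100, 0.5)] 
-1 60 [(60, 0.0), (80, 0.19), (100, 0.43)] 
-1 90 [(60, 0.0), (80, 0.0), (100, 0.04)] 
-1 120 [(60, 0.0), (80, 0.0), (100, 0.0)] [-1.33  1.14  0.16  1.49  0.94  1.97 -1.06]
-1 150 [(60, 0.0), (80, 0.0), (100, 0.0)] [-1.34  1.02 -0.01  1.86  1.33  1.83 -1.31]
-1 180 [(60, 0.0), (80, 0.0), (100, 0.0)] [-1.26  0.98 -0.11  2.21  1.81  1.85 -1.6 ]
-1 210 [(60, 0.0), (80, 0.0), (100, 0.0)] [-1.54  1.16  0.39  2.47  2.26  1.77 -2.16]
-1 240 [(60, 0.0), (80, 0.0), (100, 0.08)] 
-1 270 [(60, 0.0), (80, 0.0), (100, 0.0)] [ 0.7   1.46 -1.01  2.11 -1.17  0.72 -1.74]
-1 300 [(60, 0.0), (80, 0.0), (100, 0.0)] [ 0.15  1.12 -0.5   1.76 -1.08  1.48 -2.04]
-1 330 [(60, 0.0), (80, 0.0), (100, 0.0)] [-0.14  1.19 -0.34  1.39 -0.87  1.91 -2.22]
```

```bash
cat > path.py <<'E'
from kin import *
np.set_printoptions(precision=2,suppress=True)
tub=np.array([.4153,.3723]); sc=np.array([.4343,.1431]); th0=-.077+np.pi
for sgn in (1,-1):
  for deg in (120,150,175):
    q=np.array(D[2][0]); es=[]; 
    R1=pour(np.zeros(3),th0,0,sgn)[1]; al=np.radians(deg); d=np.array([np.cos(al),np.sin(al)])
    g=[.4283,.1436]
    for k in np.linspace(0.1,1,10):
        Rk=Ro.from_quat(D[2][2]); rv=(Rk.inv()*Ro.from_matrix(R1)).as_rotvec(); q,e=ik([*g,.15],(Rk*Ro.from_rotvec(rv*k)).as_matrix(),q)
    print(sgn,deg,"above",q,round(e,3)); q,e=ik([*g,.012],R1,q); print("grasp",q,round(e,3))
    q,e=ik([*g,.15],R1,q)
    lip0=np.array([*(sc+.069*np.array([np.cos(th0),np.sin(th0)])),.166])
    for k in np.linspace(.1,1,10):
        a=th0+(al-th0)*k; l=lip0+(np.r_[tub-.02*d,.12]-lip0)*k; p,R=pour(l,a,0,sgn); q,e=ik(p,R,q); es.append(e)
    print("tub",q,round(max(es),3))
    for t in range(5,101,5):
        p,R=pour(np.r_[tub-.02*d,.10],al,np.radians(t),sgn); qq=q; q,e=ik(p,R,q)
        if t%20==0 or e>.02: print(t,q,round(e,3),np.abs(q-qq).max())
E
python3 path.py
```

```text
1 120 above [ 0.11  0.22 -0.56  2.06  0.15  0.9  -2.18] 0.0
grasp [-0.03  0.46 -0.43  2.15  0.33  0.59 -2.34] 0.0
tub [-1.31  0.53  0.87  1.93 -0.51  0.91 -2.8 ] 0.0
20 [-1.66  0.83  1.23  1.9  -0.56  0.99 -2.8 ] 0.043 0.040807005954719866
25 [-1.67  0.85  1.23  1.89 -0.52  1.   -2.8 ] 0.088 0.041864331535216404
30 [-1.68  0.87  1.23  1.87 -0.48  1.01 -2.8 ] 0.134 0.04247260330188185
35 [-1.69  0.9   1.23  1.84 -0.43  1.04 -2.8 ] 0.183 0.043293061787602616
40 [-1.7   0.93  1.23  1.82 -0.39  1.07 -2.8 ] 0.234 0.04421629372193259
45 [-1.72  0.97  1.23  1.79 -0.34  1.1  -2.8 ] 0.286 0.0451184722742905
50 [-1.73  1.01  1.23  1.75 -0.3   1.14 -2.8 ] 0.339 0.04587083699130162
55 [-1.75  1.06  1.23  1.72 -0.25  1.18 -2.8 ] 0.391 0.04635518643696168
60 [-1.76  1.1   1.23  1.69 -0.21  1.22 -2.8 ] 0.442 0.04890973087981232
65 [-1.78  1.16  1.23  1.66 -0.16  1.26 -2.8 ] 0.491 0.05237398676195615
70 [-1.8   1.21  1.23  1.63 -0.11  1.3  -2.8 ] 0.535 0.05531154974486441
75 [-1.82  1.27  1.23  1.61 -0.07  1.34 -2.8 ] 0.575 0.05768181290284691
80 [-1.84  1.33  1.23  1.58 -0.03  1.38 -2.8 ] 0.609 0.0
[... 3400 characters left out ...]
1.28 -0.98] 0.0 0.06925846106727684
80 [-1.25  0.77 -0.06  1.95  1.29  1.55 -1.17] 0.0 0.06567383080628098
100 [-1.37  1.    0.03  1.87  1.32  1.79 -1.3 ] 0.0 0.05750699227881029
-1 175 above [ 0.19  0.24 -0.65  2.06  0.18  0.9   0.94] 0.0
grasp [ 0.03  0.47 -0.49  2.15  0.39  0.61  0.75] 0.0
tub [-0.3   0.58 -0.53  1.7   0.34  0.96  0.54] 0.0
20 [-0.53  0.44 -0.37  1.91  0.69  0.72  0.12] 0.0 0.12796421551738962
40 [-0.81  0.39 -0.23  2.09  1.24  0.74 -0.52] 0.0 0.16482365416064515
60 [-1.01  0.48 -0.2   2.2   1.61  1.06 -1.02] 0.0 0.10106493402594907
80 [-1.19  0.69 -0.15  2.23  1.73  1.45 -1.33] 0.0 0.09534983526002017
100 [-1.31  0.95 -0.06  2.17  1.71  1.79 -1.55] 0.0 0.0772812505395013
```

```bash
python3 - <<'E'
from h import *
R=down(np.pi-.077); print(plan([.4283,.1436,.15],R))
# two-stage: untilt first (tool y), then yaw
E
```

```text
(array([ 1.31, -2.81,  2.88]), array([ 0.418, -0.114, -1.615]))
```

```bash
python3 -m inch '[[0.6,-0.95,0.95,0.0232,-0.0063,-0.0897],[0.6,-0.95,0.95,0.0232,-0.0063,-0.0897],[0.1,-0.9,0.9,0.0232,-0.0063,-0.0897],[0,0,0,0.0232,-0.0063,-0.0897],[0,0,0,0.0232,-0.0063,-0.0897],[0,0,0,0.0232,-0.0063,-0.0897],[0,0,0,0.0232,-0.0063,-0.0897],[0,0,0,0.0232,-0.0063,-0.0897]]' && python3 -m inch '[[0,0,0,0.0232,-0.0063,-0.0897],[0,0,0,0.0232,-0.0063,-0.0897],[0,0,0,0.0232,-0.0063,-0.0897],[0,0,0,0.0232,-0.0063,-0.0897],[0,0,0,0.0232,-0.0063,-0.0897],[0,0,0,0.0232,-0.0063,-0.0897],[0,0,0,0.0232,-0.0063,-0.0897],[0,0,0,0.0232,-0.0063,-0.0897]]'; python3 -c "
from h import *
R=down(np.pi-.077); print(plan([.4283,.1436,.012],R),sense()['joints'])"
```

```text
t: 3.6
ee_pos: [0.4132, 0.1402, 0.1481]
orientation: [0.67, 0.722, 0.166, -0.04]
wrist_force: [0.6, 0.8, -0.1]
gripper_width: 0.998
gripper_force: 0.0
t: 4.4
ee_pos: [0.4133, 0.1404, 0.1482]
orientation: [0.175, 0.984, 0.035, -0.01]
wrist_force: [0.9, 0.2, -0.0]
gripper_width: 1.002
gripper_force: 0.0
(array([-0.57, -0.03,  4.53]), array([ 0.045, -0.014, -0.176])) [ 0.19673871  0.18326629 -0.58816183  2.11451997  0.04128836  0.853531
  0.80856699]
```

```bash
python3 -m inch '[[-0.25,0.07,0,0.0225,-0.007,-0.088],[-0.24,0.07,0,0.0225,-0.007,-0.088],[0,0,0.9,0,0,0],[0,0,0.9,0,0,0],[0,0,0.9,0,0,0],[0,0,0.9,0,0,0],[0,0,0.5,0,0,0],[0,0,0.4,0,0,0]]' && python3 -c "
from h import *
R=down(np.pi-.077); print(plan([.4283,.1436,.012],R))
s=snapshot('side'); cv2.imwrite('pics/g.png',cv2.resize(s['pixels'][120:300,240:440,::-1],None,fx=3.3,fy=3.3))"
```

```text
t: 5.2
ee_pos: [0.428, 0.1403, 0.0119]
orientation: [0.041, 0.999, 0.0, -0.001]
wrist_force: [0.0, -0.2, 0.0]
gripper_width: 1.001
gripper_force: 0.0
(array([-0.  ,  0.11, -0.  ]), array([ 0.   , -0.001, -0.003]))
```

View pics/g.png

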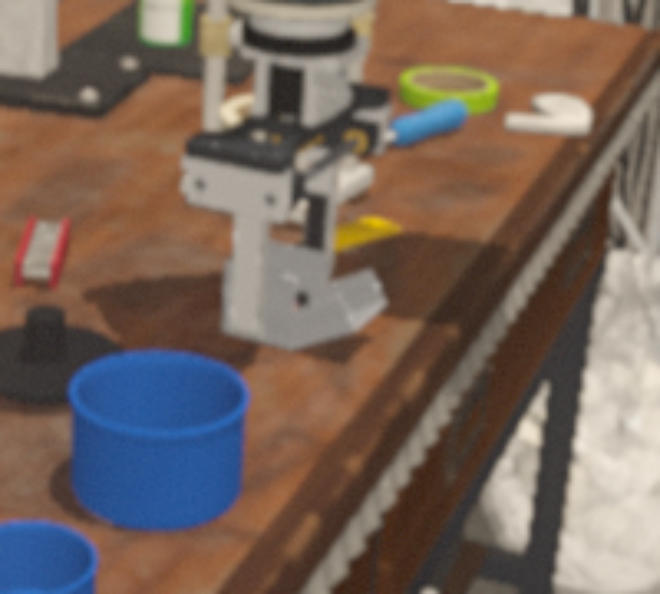

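The near finger (crop 250,270) seems close to the scoop's back edge. I'll check this by projecting the model before closing.

```bash
python3 - <<'E'
from h import *
s=snapshot('side'); im=cv2.resize(s['pixels'][150:250,290:390],None,fx=6,fy=6,interpolation=cv2.INTER_CUBIC)[:,:,::-1].copy()
th=-.077;c,n=np.cos(th),np.sin(th)
P=lambda x,y,z:tuple(int(v) for v in (proj(s,[.4343+c*x-n*y,.1431+n*x+c*y,z])-[290,150]+.5)*6)
for x,z in [(.026,0),(.026,.05),(-.026,.05),(-.026,0),(-.069,.028)]:
    for y,col in ((.025,(0,255,0)),(-.025,(0,255,255))): cv2.circle(im,P(x,y,z),4,col,-1)
cv2.circle(im,P(-.006,.047,.012),5,(0,0,255),-1)
cv2.imwrite('pics/g2.png',im)
E
```

```text
(no output)
```

View pics/g2.png

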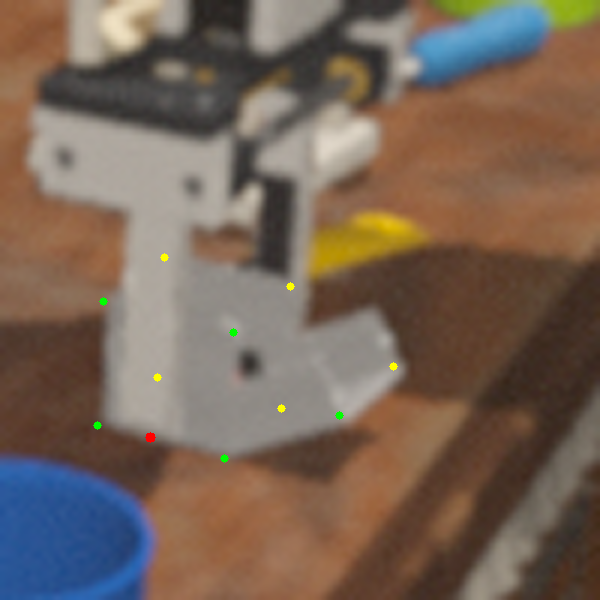

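The projected scoop model lies on the scoop to within 1–2 px, with the lip at about (393,366) in the crop. The finger is near the middle of the pan. I'll shift 6 mm towards the chute, close, and lift.

```bash
python3 -m inch '[[0.2,0.05,0,0,0,0],[0,0,0,0,0,0],[0,0,0,0,0,0],[0,0,0,0,0,0],[0,0,0,0,0,0],[0,0,0,0,0,0],[0,0,0,0,0,0],[0,0,0,0,0,0]]' 1 40 && python3 -m inch '[[0,0,-0.1,0,0,0],[0,0,-0.3,0,0,0],[0,0,-0.6,0,0,0],[0,0,-0.8,0,0,0],[0,0,-0.9,0,0,0],[0,0,-0.9,0,0,0],[0,0,-0.6,0,0,0],[0,0,0,0,0,0]]'
```

```text
t: 6.1
ee_pos: [0.4225, 0.1425, 0.013]
orientation: [0.041, 0.999, 0.0, -0.0]
wrist_force: [-1.6, 1.1, 5.8]
gripper_width: 0.53
gripper_force: 40.0
t: 6.9
ee_pos: [0.4234, 0.1425, 0.1412]
orientation: [0.041, 0.999, 0.001, 0.001]
wrist_force: [0.1, 0.2, -2.7]
gripper_width: 0.527
gripper_force: 40.0
```

```bash
sed -i 's/^TCPs=.*/TCPs=np.array([-.010,0,.012]);LIP=np.array([-.069,0,.028])/' kin.py; python3 - <<'E'
from kin import *
al=np.radians(145); d=np.array([np.cos(al),np.sin(al)])
p,R=pour(np.r_[np.array([.4153,.3723])-.025*d,.10],al,0,-1); print(p,plan(p,R),sense()["joints"])
E
```

```text
[0.48410877 0.32411958 0.084     ] (array([-1.52,  6.2 ,  1.92]), array([0.001, 0.001, 0.337])) [ 0.16886259  0.22707134 -0.62459625  2.08827649  0.17281568  0.87252626
  0.93414452]
```

```bash
python3 -m inch '[[-0.1,0.4,0,0,0,0],[-0.2,0.85,0,0,0,0],[-0.25,1,0,0,0,0],[-0.25,1,0,0,0,0],[-0.25,1,0,0,0,0],[-0.25,1,0,0,0,0],[-0.17,0.7,0,0,0,0],[-0.05,0.25,0.2,0,0,0]]' && python3 -m inch '[[0,0,0.2,0,0,0.04],[0,0,0.3,0,0,0.06],[0,0,0.3,0,0,0.06],[0,0,0.3,0,0,0.06],[0,0,0.3,0,0,0.06],[0,0,0.2,0,0,0.057],[0,0,0.12,0,0,0],[0,0,0,0,0,0]]'; python3 - <<'E'
from kin import *
al=np.radians(145); d=np.array([np.cos(al),np.sin(al)])
p,R=pour(np.r_[np.array([.4153,.3723])-.025*d,.10],al,0,-1); print(p,plan(p,R),sense()["joints"])
a=snapshot("top"); b=snapshot("side")
cv2.imwrite("pics/p.png",np.hstack([cv2.resize(a["pixels"][190:310,180:310],(400,369)),cv2.resize(b["pixels"][170:320,220:382],(400,370))[:369]])[:,:,::-1])
E
```

```text
t: 7.7
ee_pos: [0.4828, 0.3259, 0.1323]
orientation: [0.04, 0.999, 0.001, -0.001]
wrist_force: [-0.3, 0.2, -2.3]
gripper_width: 0.53
gripper_force: 40.0
t: 8.5
ee_pos: [0.4825, 0.3232, 0.0805]
orientation: [0.3, 0.954, -0.0, -0.001]
wrist_force: [-0.3, 0.9, -3.0]
gripper_width: 0.53
gripper_force: 40.0
[0.48410877 0.32411958 0.084     ] (array([-0.03,  0.06, -0.12]), array([-0.001, -0.001,  0.002])) [-0.28088862  0.53109163 -0.46791731  1.81487938  0.30219618  0.86855766
  0.07145848]
```

View pics/p.png

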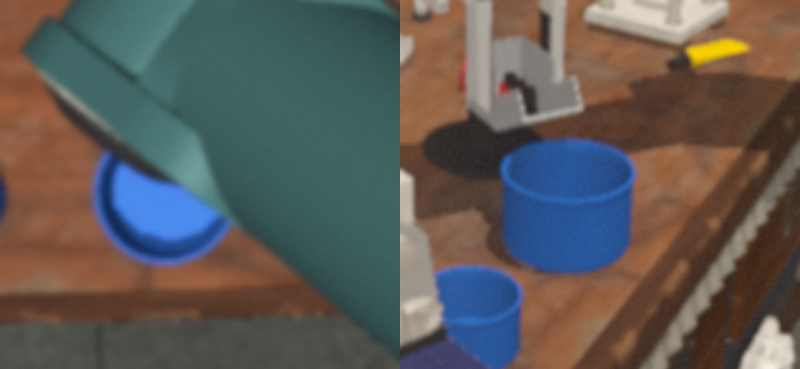

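The side picture shows the chute end at (585,95), above and short of the tub mouth at (568,170), with the ferrules still inside. I'll tilt about the lip.

```bash
python3 -m inch '[[-0.05,0.03,-0.3,0,-0.06,0],[-0.05,0.03,-0.19,0,-0.06,0],[-0.042,0,-0.19,0,-0.06,0],[-0.042,0,-0.19,0,-0.06,0],[-0.042,0,-0.19,0,-0.06,0],[-0.042,0,-0.19,0,-0.06,0],[-0.042,0,-0.19,0,-0.06,0],[-0.042,0,-0.19,0,-0.06,0]]' && python3 - <<'E'
from kin import *
def chk():
    s=sense(); R=Ro.from_quat(s["orientation"]); lip=s["ee_pos"]+R.apply([.059,0,-.016]); print(lip, "tilt",np.degrees(np.arccos(-R.as_matrix()[2,2])),s["joints"])
chk()
a=snapshot("top"); b=snapshot("side")
cv2.imwrite("pics/p2.png",np.hstack([cv2.resize(a["pixels"][190:310,180:310],(400,369)),cv2.resize(b["pixels"][170:320,220:382],(400,370))[:369]])[:,:,::-1])
E
```

```text
t: 9.4
ee_pos: [0.4803, 0.3287, 0.131]
orientation: [0.279, 0.886, -0.11, 0.352]
wrist_force: [-0.0, -0.3, -1.6]
gripper_width: 0.53
gripper_force: 40.0
[0.43616664 0.35953167 0.1021823 ] tilt 43.335174852736735 [-0.8997444   0.50295014 -0.1994181   1.93390714  0.99185686  1.10613442
 -0.77158196]
```

View pics/p2.png

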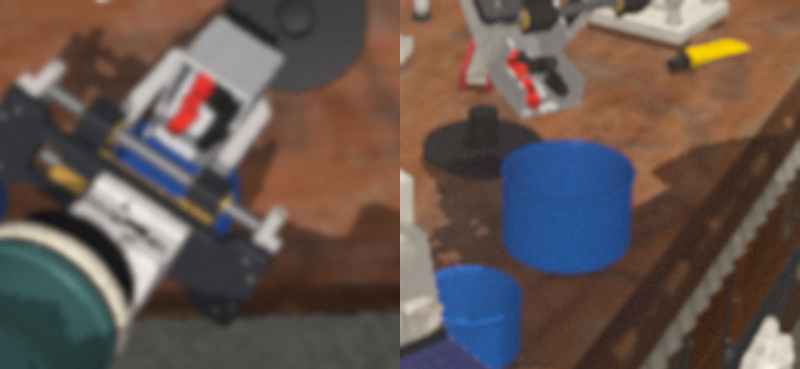

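The ferrules lie on the chute, still inside, with the lip over the near part of the mouth. I'll keep tilting and lower the lip.

```bash
python3 -m inch '[[0.02,0,-0.08,0,-0.045,0],[0.02,0,-0.08,0,-0.045,0],[0.02,0,-0.09,0,-0.045,0],[0.025,0,-0.1,0,-0.045,0],[0.025,0,-0.1,0,-0.045,0],[0.025,0,-0.11,0,-0.045,0],[0.02,0,-0.11,0,-0.045,0],[0,0,-0.12,0,-0.045,0]]' && python3 -m inch '[[-0.033,0,-0.14,0,-0.045,0],[-0.033,0,-0.14,0,-0.045,0],[-0.033,0,-0.14,0,-0.045,0],[-0.033,0,-0.14,0,-0.045,0],[-0.022,0,-0.09,0,-0.03,0],[0,0,0,0,0,0],[0,0,0,0,0,0],[0,0,0,0,0,0]]' && python3 - <<'E'
from kin import *
s=sense(); R=Ro.from_quat(s["orientation"]); lip=s["ee_pos"]+R.apply([.059,0,-.016]); print(lip, "tilt",np.degrees(np.arccos(-R.as_matrix()[2,2])),s["joints"])
a=snapshot("top"); b=snapshot("side")
cv2.imwrite("pics/p3.png",np.hstack([cv2.resize(a["pixels"][190:310,180:310],(400,369)),cv2.resize(b["pixels"][170:320,220:382],(400,370))[:369]])[:,:,::-1])
E
```

```text
t: 10.3
ee_pos: [0.4622, 0.3405, 0.1383]
orientation: [0.238, 0.754, -0.185, 0.584]
wrist_force: [0.8, 0.2, -1.3]
gripper_width: 0.531
gripper_force: 40.0
t: 11.1
ee_pos: [0.447, 0.3513, 0.1457]
orientation: [0.205, 0.648, -0.221, 0.699]
wrist_force: [0.7, -0.3, -1.5]
gripper_width: 0.529
gripper_force: 40.0
[0.43761465 0.35797096 0.08565439] tilt 94.28620244560635 [-1.32035137  0.98717454  0.00955411  1.82914642  1.25176304  1.74686623
 -1.25946569]
```

View pics/p3.png

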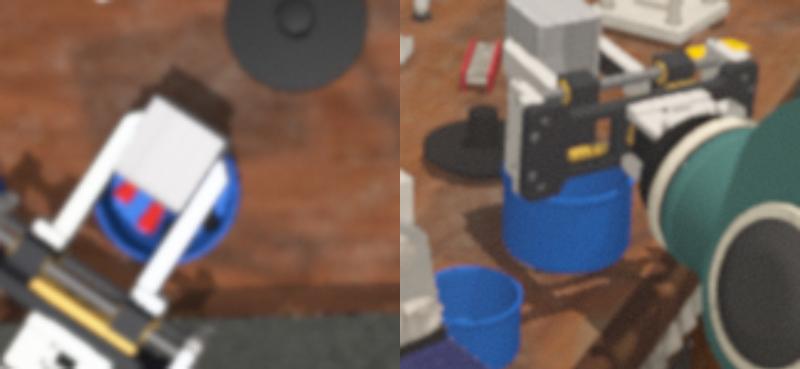

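The tub holds the ferrules (red at (125,190) and (152,217), black at (213,217) in the crop). The wrist load fell to 1.5 N, the weight of the empty scoop. I'll lift clear, untilt and carry it back.

```bash
python3 -m inch '[[-0.6,0,0,0,0,0],[-0.9,0,0,0,0.04,0],[-0.5,0,0,0,0.09,0],[0,0,0,0,0.09,0],[0,0,0,0,0.09,0],[0,0,0,0,0.09,0],[0,0,0,0,0.09,0],[0,0,0,0,0.09,0]]' && python3 -m inch '[[0,0,0,0,0.09,0],[0,0,0,0,0.09,0],[0,0,0,0,0.09,0],[0,0,0,0,0.09,0],[0,0,0,0,0.09,0],[0,0,0,0,0.017,0],[0,0,0,0,0,0],[0,0,0,0,0,0]]'; python3 - <<'E'
from kin import *
s=snapshot("top"); save(s,"t5")
p=s["pixels"].astype(int); r=(p[...,0]>p[...,2]+90)&(p[...,0]>150)&(p[...,1]<100); print("red px",np.argwhere(r[225:285,200:270]).shape)
print(plan([.424,.142,.10],down(np.radians(145))),sense()["joints"])
E
```

```text
t: 12.0
ee_pos: [0.4432, 0.3545, 0.2066]
orientation: [0.281, 0.891, -0.106, 0.342]
wrist_force: [-0.2, 0.4, -2.9]
gripper_width: 0.532
gripper_force: 40.0
t: 12.8
ee_pos: [0.4428, 0.354, 0.2052]
orientation: [0.3, 0.954, -0.001, 0.002]
wrist_force: [-0.0, 0.7, -1.9]
gripper_width: 0.526
gripper_force: 40.0
red px (0, 2)
(array([-3.53, -6.16,  3.52]), array([-0.   ,  0.003,  0.001])) [-0.49107974  0.32837623 -0.29780804  1.75470886  0.11333809  1.07397262
  0.13398137]
```

```bash
python3 -m inch '[[-0.3,-0.5,0,0,0,0],[-0.5,-0.9,0,0,0,0],[-0.5,-0.9,0.2,0,0,0],[-0.5,-0.9,0.6,0,0,0],[-0.5,-0.9,0.8,0,0,0],[-0.5,-0.9,0.8,0,0,0],[-0.5,-0.8,0.7,0,0,0],[-0.23,-0.36,0.4,0,0,0]]' && python3 -m inch '[[0,0,0.6,0,0,0],[0,0,0.8,0,0,0],[0,0,0.6,0,0,0],[0,0,0.4,0,0,0],[0,0,0.2,0,0,0],[0,0,0,0,0,0],[0,0,0,0,0,0],[0,0,0,0,0,0]]'; python3 -c "
from kin import *
print(plan([.424,.142,.0135],down(np.radians(145))))"
```

```text
t: 13.65
ee_pos: [0.4228, 0.139, 0.0993]
orientation: [0.301, 0.954, -0.002, 0.001]
wrist_force: [0.5, 0.6, -1.2]
gripper_width: 0.526
gripper_force: 40.0
t: 14.45
ee_pos: [0.4251, 0.1415, 0.0232]
orientation: [0.301, 0.954, -0.0, 0.002]
wrist_force: [0.4, 0.6, -2.0]
gripper_width: 0.528
gripper_force: 40.0
(array([ 0.04, -0.01,  0.32]), array([ 0.001,  0.003, -0.   ]))
```

```bash
python3 -m inch '[[0,0,0.15,0,0,0],[0,0,0.1,0,0,0],[0,0,0.04,0,0,0],[0,0,0.04,0,0,0],[0,0,0,0,0,0],[0,0,0,0,0,0],[0,0,0,0,0,0],[0,0,0,0,0,0]]'
```

```text
t: 15.25
ee_pos: [0.4247, 0.1412, 0.0129]
orientation: [0.301, 0.954, -0.001, 0.002]
wrist_force: [-2.4, -1.3, 8.8]
gripper_width: 0.53
gripper_force: 40.0
```

```bash
python3 -m inch '[[0,0,0,0,0,0],[0,0,0,0,0,0],[0,0,0,0,0,0],[0,0,0,0,0,0],[0,0,0,0,0,0],[0,0,-0.3,0,0,0],[0,0,-0.7,0,0,0],[0,0,-1,0,0,0]]' -1 && python3 -m inch '[[0,0,-1,0,0,0],[-0.5,-1,-1,0,0,0],[-0.5,-1,-0.5,0,0,0],[-0.5,-1,0,0,0,0],[-0.5,-1,0,0,0,0],[0,-1,0,0,0,0],[0,-1,0,0,0,0],[0,0,0,0,0,0]]'; python3 - <<'E'
from h import *
np.set_printoptions(precision=4,suppress=True)
a=snapshot("top");b=snapshot("side"); save(a,"t6"); save(b,"s6")
cv2.imwrite("pics/p4.png",np.hstack([cv2.resize(a["pixels"][160:290,195:365],(523,400)),cv2.resize(b["pixels"][180:290,220:380][:,::1],(276,190))[:0].reshape(0,276,3) if 0 else cv2.resize(b["pixels"][180:330,220:324],(277,400))])[:,:,::-1])
p=a["pixels"].astype(int); r,g,bl=p[...,0],p[...,1],p[...,2]
def blob(m,x0,x1,y0,y1):
    k=np.zeros(m.shape,np.uint8); k[y0:y1,x0:x1]=m[y0:y1,x0:x1]
    n,l,s,c=cv2.connectedComponentsWithStats(k); i=1+np.argmax(s[1:,4]); return (l==i).astype(np.uint8),s[i]
m,s=blob((bl>r+50),200,265,220,280); print(s)
h=cv2.convexHull(np.argwhere(m)[:,::-1].astype(np.float32)); e=cv2.fitEllipse(h); print("tub",e,atz(a,*e[0],.062))
m,s=blob((p.max(2)<75),245,310,165,225); print(s)
h=cv2.convexHull(np.argwhere(m)[:,::-1].astype(np.float32)); e=cv2.fitEllipse(h); print("cover",e,atz(a,*e[0],.015))
E
```

```text
t: 16.05
ee_pos: [0.4237, 0.1413, 0.0731]
orientation: [0.301, 0.954, -0.001, 0.001]
wrist_force: [0.3, -0.8, 0.8]
gripper_width: 1.0
gripper_force: 0.0
t: 16.85
ee_pos: [0.3684, -0.0425, 0.1483]
orientation: [0.302, 0.953, -0.001, 0.002]
wrist_force: [-0.3, 0.7, -0.2]
gripper_width: 0.998
gripper_force: 0.0
[ 211  228   47   48 1463]
tub ((233.54298400878906, 251.5744171142578), (47.02577590942383, 47.793033599853516), 19.565982818603516) [0.4153 0.3724 0.062 ]
[ 254  174   45   44 1458]
cover ((275.8335876464844, 195.77645874023438), (43.288822174072266, 45.05573654174805), 65.29930114746094) [0.5357 0.2806 0.015 ]
```

View pics/p4.png

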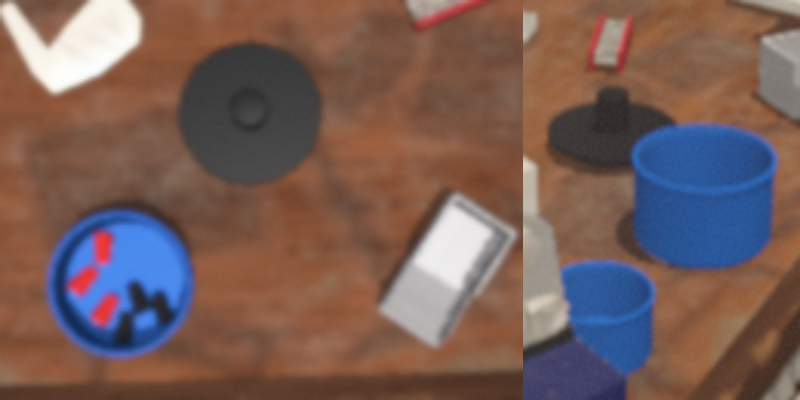

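All six ferrules (three red, three black) lie in the tub at (120,283) in the crop. The empty scoop stands upright at (450,270), and the cover is at (250,113). I'll refine the two circle centres with a projected-edge fit.

```bash
cat > circ.py <<'E'
from h import *
from scipy.optimize import differential_evolution
np.set_printoptions(precision=4,suppress=True)
def center(s,guess,r,z,w=.012):
    im=cv2.GaussianBlur(s["pixels"],(0,0),.7).astype(np.float32)
    ph=np.linspace(0,2*np.pi,180,endpoint=False)
    def samp(x,y,R):
        P=np.array([proj(s,[x+R*np.cos(t),y+R*np.sin(t),z]) for t in ph],np.float32)
        return cv2.remap(im,P[:,:1].copy(),P[:,1:].copy(),cv2.INTER_LINEAR)[:,0]
    f=lambda q:-np.mean(np.minimum(np.linalg.norm(samp(q[0],q[1],q[2]-.003)-samp(q[0],q[1],q[2]+.003),axis=1),60))
    e=differential_evolution(f,[(guess[0]-w,guess[0]+w),(guess[1]-w,guess[1]+w),(r-.002,r+.002)],seed=0,maxiter=25,popsize=8,polish=False); return e.x,e.fun
E
python3 - <<'E'
from circ import *
a=snapshot("top")
print("tub",center(a,[.4153,.3723],.0495,.062))
print("flange",center(a,[.536,.281],.052,.015))
print("knob",center(a,[.536,.281],.013,.046))
E
```

```text
tub (array([0.417 , 0.3711, 0.0494]), np.float64(-60.0))
flange (array([0.5342, 0.281 , 0.0519]), np.float64(-46.875736236572266))
knob (array([0.5266, 0.2807, 0.011 ]), np.float64(-17.049301147460938))
```

```bash
sed -i 's/,axis=1),60))/,axis=1),110))/' circ.py; python3 - <<'E'
from circ import *
a=snapshot("top");b=snapshot("side")
print("tub",center(a,[.4153,.3723],.0495,.062,.006),center(b,[.4153,.3723],.0495,.062,.008))
print("flange",center(a,[.536,.281],.052,.015),center(b,[.536,.281],.052,.015))
print(plan([.5345,.281,.12],down(np.radians(145))),plan([.5345,.281,.12],down(np.radians(100))),sense()["joints"])
E
```

```text
tub (array([0.4153, 0.3727, 0.0507]), np.float64(-102.43936920166016)) (array([0.413 , 0.3732, 0.051 ]), np.float64(-67.4771499633789))
flange (array([0.5344, 0.2805, 0.0519]), np.float64(-48.13856506347656)) (array([0.5328, 0.2818, 0.051 ]), np.float64(-32.07682800292969))
(array([ 1.65, 11.89,  0.94]), array([0.   , 0.002, 0.001])) (array([ 1.65, 11.89,  0.94]), array([0.001, 0.002, 0.501])) [ 0.0805  0.0343 -0.0592  2.2539  0.0049  0.8502  0.979 ]
```

```bash
python3 -m inch '[[0.14,1,0,0,0,0],[0.14,1,0,0,0,0],[0.14,1,0,0,0,0],[0.14,1,0,0,0,0],[0.14,1,0,0,0,0],[0.14,1,0,0,0,0],[0.14,1,0,0,0,0],[0.14,1,0,0,0,0]]' && python3 -m inch '[[0.14,1,0,0,0,0],[0.14,1,0,0,0,0],[0.14,1,0.1,0,0,0],[0.11,0.85,0.6,0,0,0],[0,0,0.7,0,0,0],[0,0,0.8,0,0,0],[0,0,0.6,0,0,0],[0,0,0.3,0,0,0]]'; python3 -c "
from kin import *
print(plan([.534,.281,.023],down(np.radians(145))))"
```

```text
t: 17.9
ee_pos: [0.4807, 0.1777, 0.1476]
orientation: [0.3, 0.954, -0.0, 0.001]
wrist_force: [1.0, -0.5, -0.0]
gripper_width: 1.001
gripper_force: 0.0
t: 18.7
ee_pos: [0.5329, 0.2797, 0.0528]
orientation: [0.3, 0.954, -0.001, 0.001]
wrist_force: [-0.7, 0.3, 0.3]
gripper_width: 0.996
gripper_force: 0.0
(array([-0.  ,  0.06,  0.99]), array([-0.001,  0.001,  0.001]))
```

Descend, close gently, and lift.

```bash
python3 -m inch '[[0,0.06,0.3,0,0,0],[0,0,0.4,0,0,0],[0,0,0.2,0,0,0],[0,0,0.09,0,0,0],[0,0,0,0,0,0],[0,0,0,0,0,0],[0,0,0,0,0,0],[0,0,0,0,0,0]]' && python3 -m inch '[[0,0,0,0,0,0],[0,0,0,0,0,0],[0,0,0,0,0,0],[0,0,0,0,0,0],[0,0,0,0,0,0],[0,0,0,0,0,0],[0,0,0,0,0,0],[0,0,0,0,0,0]]' 1 25 && python3 -m inch '[[0,0,-0.2,0,0,0],[0,0,-0.4,0,0,0],[0,0,-0.8,0,0,0],[0,0,-0.9,0,0,0],[0,0,-0.9,0,0,0],[0,0,-0.4,0,0,0],[0,0,0,0,0,0],[0,0,0,0,0,0]]'; python3 -c "
from kin import *
print(plan([.415,.3727,.12],down(np.radians(145))))"
```

```text
t: 19.5
ee_pos: [0.5352, 0.2806, 0.0254]
orientation: [0.301, 0.954, -0.0, 0.002]
wrist_force: [-0.1, -0.1, 0.4]
gripper_width: 1.0
gripper_force: 0.0
t: 20.3
ee_pos: [0.535, 0.2806, 0.025]
orientation: [0.301, 0.954, -0.0, 0.002]
wrist_force: [0.6, -0.3, 0.1]
gripper_width: 0.353
gripper_force: 0.0
t: 21.1
ee_pos: [0.5344, 0.2805, 0.1323]
orientation: [0.301, 0.954, -0.001, 0.001]
wrist_force: [0.4, -0.7, -1.1]
gripper_width: 0.265
gripper_force: 25.0
(array([5.02, 0.23, 0.39]), array([-0.   ,  0.002, -0.   ]))
```

```bash
python3 -m inch '[[0.4,0.03,0,0,0,0],[0.8,0.03,0,0,0,0],[0.9,0.04,0,0,0,0],[0.9,0.04,0,0,0,0],[0.9,0.04,0,0,0,0],[0.8,0.03,0,0,0,0],[0.32,0.02,0,0,0,0],[0,0,0,0,0,0]]'; python3 - <<'E'
from circ import *
np.set_printoptions(precision=4,suppress=True)
b=snapshot("side"); st=sense(); print(st["ee_pos"],plan([.415,.3727,.12],down(np.radians(145))))
c=b["pixels"][180:330,200:360]; cv2.imwrite("pics/p5.png",cv2.resize(c,(800,750))[:600,:,::-1])
for dz in (.018,.022,.026,.030,.034,.038):
    z=st["ee_pos"][2]-dz+.015; x,f=center(b,st["ee_pos"][:2],.052,z,.012); print(dz,x,f)
E
```

```text
t: 21.9
ee_pos: [0.4138, 0.3736, 0.1319]
orientation: [0.3, 0.954, -0.001, 0.001]
wrist_force: [0.1, -0.8, -1.4]
gripper_width: 0.266
gripper_force: 25.0
[0.4151 0.3727 0.132 ] (array([ 0. , -0. ,  0.4]), array([-0.   ,  0.002,  0.   ]))
0.018 [0.427  0.3611 0.0533] -31.033428192138672
0.022 [0.4066 0.3847 0.0502] -35.15669631958008
0.026 [0.4065 0.3846 0.052 ] -56.081520080566406
0.03 [0.4088 0.38   0.0523] -58.794673919677734
0.034 [0.4124 0.3722 0.0529] -58.37565612792969
0.038 [0.4159 0.3639 0.0535] -57.93535232543945
```

View pics/p5.png

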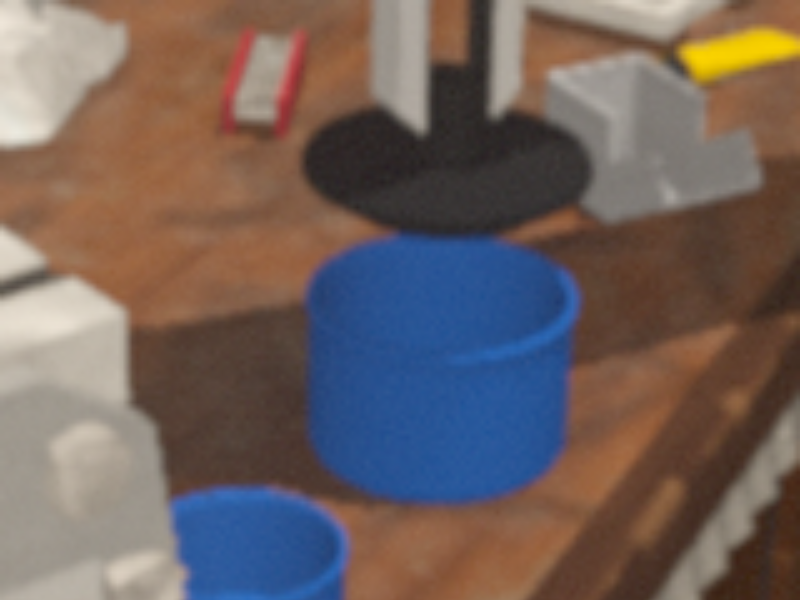

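The cover hangs level, with its flange centre at (448,168) above the rim centre at (443,298) in the crop. The offset is within about 1–2 mm once the side camera's bias is allowed for. I'll lower it.

```bash
python3 -m inch '[[0,0,0.3,0,0,0],[0,0,0.4,0,0,0],[0,0,0.3,0,0,0],[0,0,0.1,0,0,0],[0,0,0.1,0,0,0],[0,0,0,0,0,0],[0,0,0,0,0,0],[0,0,0,0,0,0]]' && python3 -m inch '[[0,0,0.05,0,0,0],[0,0,0.05,0,0,0],[0,0,0.05,0,0,0],[0,0,0.05,0,0,0],[0,0,0,0,0,0],[0,0,0,0,0,0],[0,0,0,0,0,0],[0,0,0,0,0,0]]'; python3 -c "
from kin import *
print(plan([.415,.3727,.12],down(np.radians(145))))"
```

```text
t: 22.75
ee_pos: [0.4156, 0.3729, 0.0968]
orientation: [0.301, 0.954, -0.0, 0.002]
wrist_force: [0.2, -0.5, -1.2]
gripper_width: 0.273
gripper_force: 25.0
t: 23.55
ee_pos: [0.4155, 0.3727, 0.0906]
orientation: [0.301, 0.954, -0.0, 0.002]
wrist_force: [-0.3, 0.3, -1.1]
gripper_width: 0.269
gripper_force: 25.0
(array([ 0.01, -0.01, -0.98]), array([ 0.   ,  0.002, -0.   ]))
```

```bash
python3 -m inch '[[0,0,0.05,0,0,0],[0,0,0.05,0,0,0],[0,0,0.05,0,0,0],[0,0,0,0,0,0],[0,0,0,0,0,0],[0,0,0,0,0,0],[0,0,0,0,0,0],[0,0,0,0,0,0]]' && python3 -m inch '[[0,0,0.05,0,0,0],[0,0,0.05,0,0,0],[0,0,0,0,0,0],[0,0,0,0,0,0],[0,0,0,0,0,0],[0,0,0,0,0,0],[0,0,0,0,0,0],[0,0,0,0,0,0]]'
```

```text
t: 24.35
ee_pos: [0.4154, 0.3728, 0.0861]
orientation: [0.301, 0.954, -0.0, 0.002]
wrist_force: [0.2, 1.6, -0.8]
gripper_width: 0.265
gripper_force: 25.0
t: 25.15
ee_pos: [0.4155, 0.3727, 0.083]
orientation: [0.301, 0.954, -0.0, 0.002]
wrist_force: [0.4, -0.0, -0.2]
gripper_width: 0.268
gripper_force: 25.0
```

```bash
python3 -m inch '[[0,0,0.04,0,0,0],[0,0,0.03,0,0,0],[0,0,0,0,0,0],[0,0,0,0,0,0],[0,0,0,0,0,0],[0,0,0,0,0,0],[0,0,0,0,0,0],[0,0,0,0,0,0]]' && python3 -m inch '[[0,0,0.04,0,0,0],[0,0,0.03,0,0,0],[0,0,0,0,0,0],[0,0,0,0,0,0],[0,0,0,0,0,0],[0,0,0,0,0,0],[0,0,0,0,0,0],[0,0,0,0,0,0]]'
```

```text
t: 25.95
ee_pos: [0.4157, 0.3729, 0.0824]
orientation: [0.301, 0.954, -0.0, 0.002]
wrist_force: [-7.2, -7.3, 27.7]
gripper_width: 0.268
gripper_force: 25.0
t: 26.75
ee_pos: [0.416, 0.3727, 0.0805]
orientation: [0.301, 0.954, -0.0, 0.002]
wrist_force: [-7.0, -9.3, 32.2]
gripper_width: 0.271
gripper_force: 25.0
```

```bash
python3 -m inch '[[0,0,-0.06,0,0,0],[0,0,0,0,0,0],[0,0,0,0,0,0],[0,0,0,0,0,0],[0,0,0,0,0,0],[0,0,0,0,0,0],[0,0,0,0,0,0],[0,0,0,0,0,0]]' && python3 -m inch '[[0,0,0,0,0,0],[0,0,0,0,0,0],[0,0,0,0,0,0],[0,0,0,0,0,0],[0,0,0,0,0,0],[0,0,0,0,0,0],[0,0,0,0,0,0],[0,0,0,0,0,0]]' -1 && python3 -m inch '[[0,0,-0.5,0,0,0],[0,0,-1,0,0,0],[0,0,-1,0,0,0],[0,-1,-1,0,0,0],[0,-1,0,0,0,0],[0,-1,0,0,0,0],[0,-1,0,0,0,0],[0,-1,0,0,0,0]]' && python3 -m inch '[[0,-1,0,0,0,0],[0,-1,0,0,0,0],[0,-1,0,0,0,0],[0,-1,0,0,0,0],[0,-1,0,0,0,0],[0,-1,0,0,0,0],[0,-1,0,0,0,0],[0,0,0,0,0,0]]'; python3 - <<'E'
from circ import *
a=snapshot("top");b=snapshot("side")
cv2.imwrite("pics/p6.png",np.hstack([cv2.resize(a["pixels"][215:290,195:295],(400,300)),cv2.resize(b["pixels"][200:290,240:340],(400,360))[:300]])[:,:,::-1])
cv2.imwrite("pics/p6.png",np.hstack([cv2.resize(a["pixels"][215:290,200:290],(400,333),interpolation=cv2.INTER_CUBIC),cv2.resize(b["pixels"][205:288,242:342],(400,333),interpolation=cv2.INTER_CUBIC)])[:,:,::-1])
print("flange top",center(a,[.4153,.3727],.052,.068,.01))
for z in (.062,.065,.068,.071,.074): print(z,center(b,[.4153,.3727],.052,z,.008))
E
```

```text
t: 27.55
ee_pos: [0.4155, 0.3727, 0.0807]
orientation: [0.301, 0.954, -0.0, 0.002]
wrist_force: [-1.7, -2.2, 6.4]
gripper_width: 0.269
gripper_force: 25.0
t: 28.35
ee_pos: [0.4155, 0.3727, 0.0806]
orientation: [0.301, 0.954, -0.0, 0.002]
wrist_force: [0.3, 0.3, 0.3]
gripper_width: 0.909
gripper_force: 0.0
t: 29.15
ee_pos: [0.3284, 0.2492, 0.1865]
orientation: [0.301, 0.954, -0.0, 0.002]
wrist_force: [-0.0, 0.1, 0.1]
gripper_width: 1.001
gripper_force: 0.0
t: 29.95
ee_pos: [0.2072, 0.0765, 0.186]
orientation: [0.302, 0.953, 0.0, 0.002]
wrist_force: [-0.3, 1.0, -0.6]
gripper_width: 0.999
gripper_force: 0.0
flange top (array([0.4188, 0.3723, 0.0539]), np.float64(-39.84212875366211))
0.062 (array([0.4158, 0.3674, 0.0529]), np.float64(-60.443824768066406))
0.065 (array([0.4134, 0.3725, 0.0529]), np.float64(-60.764408111572266))
0.068 (array([0.411 , 0.3778, 0.0524]), np.float64(-61.11043167114258))
0.071 (array([0.4093, 0.3807, 0.0522]), np.float64(-58.42645263671875))
0.074 (array([0.4088, 0.3807, 0.0505]), np.float64(-39.337135314941406))
```

View pics/p6.png

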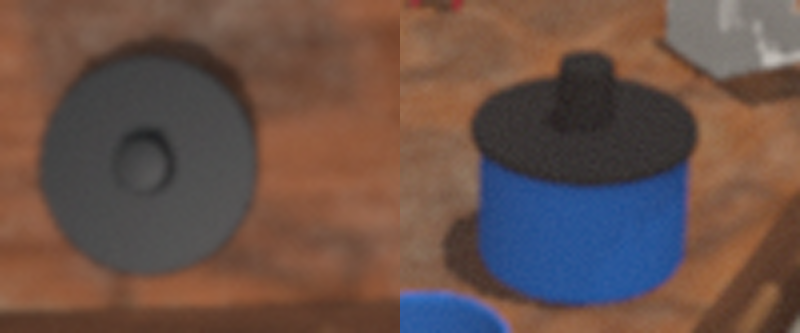

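The cover sits on the tub and looks level: flange at (585,130) in the side crop, knob at (143,162) in the top crop. I'll check tilt and height with a constrained fit before handing in.

```bash
python3 - <<'E'
from circ import *
a=snapshot("top");b=snapshot("side")
ph=np.linspace(0,2*np.pi,180,endpoint=False)
def samp(s,im,c,R,tx,ty):
    X=np.c_[R*np.cos(ph),R*np.sin(ph)]; W=np.c_[X+c[:2],c[2]+tx*X[:,0]+ty*X[:,1]]
    P=np.array([proj(s,w) for w in W],np.float32); return cv2.remap(im,P[:,:1].copy(),P[:,1:].copy(),cv2.INTER_LINEAR)[:,0]
for nm,s,ctr in (("side",b,(.413,.3732)),("top",a,(.4153,.3727))):
    im=cv2.GaussianBlur(s["pixels"],(0,0),.7).astype(np.float32)
    def f(q): return -np.mean(np.minimum(np.linalg.norm(samp(s,im,q[:3],.050,q[3],q[4])-samp(s,im,q[:3],.055,q[3],q[4]),axis=1),90))
    r=differential_evolution(f,[(ctr[0]-.004,ctr[0]+.004),(ctr[1]-.004,ctr[1]+.004),(.06,.08),(-.12,.12),(-.12,.12)],seed=1,maxiter=30,popsize=8,polish=False)
    print(nm,r.x,r.fun,"level .068:",f([*ctr,.068,0,0]),".073:",f([*ctr,.073,0,0]))
st=sense(); print(st["t"],st["gripper_force"])
E
```

```text
side [ 0.4144  0.3706  0.0643  0.0115 -0.0299] -54.92174530029297 level .068: -42.981194 .073: -17.685322
top [0.4142 0.3743 0.0605 0.1159 0.0179] -34.158687591552734 level .068: -33.28679 .073: -33.16009
30.15 0.0
```

```bash
python3 -c "
from bench import *
print(job_done())"
```

```text
the job is handed in; nothing more can be done
None
```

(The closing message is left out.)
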